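Set the second stand leg to its length mark and close its cam lever

TASK

Two telescopic stand legs lie in holders on the bench; one has already been drawn out to its length mark with its cam lever closed, the other is still pushed in with its lever open. Draw that other leg out by its crossbar until the crossbar is level with the upright length mark beside it, and while holding it there slide its cam lever along the crossbar until fully closed. The leg is sprung and the lever does not grip yet, so finish with the crossbar still firmly pinched between the fingers and the leg at its mark; leave the finished leg, the length marks and the loose things alone.

Things in the scene. Friction and masses are not known exactly. Their poses are not given: they have to be found in the camera images.
- holder_a: Plywood board 280 x 104 x 10 mm screwed to the bench, with an aluminium leg tube (30 mm diameter, axis 40 mm above the bench) clamped along it. Origin: on the bench under the tube's mouth (the black collar's face). +x runs from the mouth back along the tube, -x is the way the leg draws out (towards the robot), +y left across it, z up. The two holders stand side by side, a and b swapping sides from start to start; their yaw varies by 0.2 rad either way.
- leg_a (a joint): How far the sliding leg (22 mm steel tube) of holder a is drawn out, m: 0 fully in, 0.095 fully out. This leg is sprung: a return spring pulls it back into its tube with 4 N when fully in, rising to about 7.5 N when 85 mm out; let go, it slides back in, whether its lever is open or closed.
- crossbar_a (a point): Straight bar across the leg's outer end, the grip: 14 mm wide (x), 104 mm long (y), 16 mm high, origin at its middle, 95 mm above the bench; axes as its holder. It stands on a 12 x 16 mm stem that rises from the leg below its middle; both halves are free of obstacles beside and 30 mm below. It moves only along its own x, with the leg.
- lever_a (a joint): The cam lever, a rider sliding along the crossbar, m: 0 open (its middle 5 mm to the +y side of the crossbar's middle), 0.034 closed, against the end of its travel near the crossbar's +y end. It is pushed towards +y with about 3 N and stays where it is left.
- lever_a_mid (a point): Middle of that cam lever: a dark steel block 44 mm (x) by 12 mm (y) by 24 mm high round the crossbar, standing out 15 mm on both sides of it, so that fingers beside the bar push it along; a thumb tab on top reaches 23 mm above its middle.
- mark_a (a joint): Where the length mark stands on its rail, m: the leg is at its mark when joint leg reads the same value as this joint. Stiff to move (15 N); leave it where it is. Between 0.040 and 0.080 at the start.
- mark_a_tip (a point): Tip of the length mark, a thin upright steel blade (4 mm thick along x, 100 mm high from the bench) beside the crossbar's -y end, 4 mm off it when level with it; the leg is at length when the crossbar's middle line (its y axis) points at this blade. Axes as the holder.
- holder_b: Plywood board 280 x 104 x 10 mm screwed to the bench, with an aluminium leg tube (30 mm diameter, axis 40 mm above the bench) clamped along it. Origin: on the bench under the tube's mouth (the black collar's face). +x runs from the mouth back along the tube, -x is the way the leg draws out (towards the robot), +y left across it, z up. The two holders stand side by side, a and b swapping sides from start to start; their yaw varies by 0.2 rad either way.
- leg_b (a joint): How far the sliding leg (22 mm steel tube) of holder b is drawn out, m: 0 fully in, 0.095 fully out. This leg is the one already set: it is stiff (needs over 60 N to move) and must be left alone.
- crossbar_b (a point): Straight bar across the leg's outer end, the grip: 14 mm wide (x), 104 mm long (y), 16 mm high, origin at its middle, 95 mm above the bench; axes as its holder. It stands on a 12 x 16 mm stem that rises from the leg below its middle; both halves are free of obstacles beside and 30 mm below. It moves only along its own x, with the leg.
- lever_b (a joint): The cam lever, a rider sliding along the crossbar, m: 0 open (its middle 5 mm to the +y side of the crossbar's middle), 0.034 closed, against the end of its travel near the crossbar's +y end. It is pushed towards +y with about 3 N and stays where it is left.
- lever_b_mid (a point): Middle of that cam lever: a dark steel block 44 mm (x) by 12 mm (y) by 24 mm high round the crossbar, standing out 15 mm on both sides of it, so that fingers beside the bar push it along; a thumb tab on top reaches 23 mm above its middle.
- mark_b (a joint): Where the length mark stands on its rail, m: the leg is at its mark when joint leg reads the same value as this joint. Stiff to move (15 N); leave it where it is.
- mark_b_tip (a point): Tip of the length mark, a thin upright steel blade (4 mm thick along x, 100 mm high from the bench) beside the crossbar's -y end, 4 mm off it when level with it; the leg is at length when the crossbar's middle line (its y axis) points at this blade. Axes as the holder.
- bolt_m12: Loose steel bolt standing on its hexagon head, 63 mm tall, head 22 mm wide, on the bench in front of the holders; origin under its middle. Bystander.
- nut_m16: Loose brass nut, 27 mm wide, 13 mm high, on the bench; origin under its middle. Bystander.
- steel_offcut: Loose steel flat, 30 x 85 x 10 mm (x, y, z), lying on the bench; origin under its middle. Bystander.

How it is judged:
On the way, in this order (a step that is already met when the one before it is completed fails the run):
1. the open leg is held at its mark by the crossbar, its lever still open (x of crossbar_a in the frame of mark_a_tip between -0.006 and 0.006 m and contact force between the fingers and leg_a_c0 above 1 N and value of joint lever_a below 0.012 m), for 0.2 s.
2. the cam lever is closed while the leg is held at its mark (x of crossbar_a in the frame of mark_a_tip between -0.006 and 0.006 m and contact force between the fingers and leg_a_c0 above 1 N and value of joint lever_a above 0.03 m), for 0.2 s.
At the end, for the whole second after the job is handed in: The drawn-out leg's crossbar is within 6 mm of its mark and still, pinched by the fingers (contact over 12 N in all); its cam lever is closed to within 4 mm of the end of its travel; the finished leg is still at its mark (6 mm) with its lever closed (x of crossbar_a in the frame of mark_a_tip between -0.006 and 0.006 m and contact force between the fingers and leg_a_c0 above 12 N and value of joint each of lever_a, lever_b above 0.03 m and velocity of joint leg_a between -0.01 and 0.01 m/s and x of crossbar_b in the frame of mark_b_tip between -0.006 and 0.006 m); the arm keeps its last pose, push and grip.
It fails at once if the lever is pushed past half way with the leg more than 10 mm off its mark ((x of crossbar_a in the frame of mark_a_tip below -0.01 m or x of crossbar_a in the frame of mark_a_tip above 0.01 m) and value of joint lever_a above 0.02 m).
It fails at once if the finished leg or its lever is moved (over 6 mm) ((x of crossbar_b in the frame of mark_b_tip below -0.006 m or x of crossbar_b in the frame of mark_b_tip above 0.006 m) or value of joint lever_b below 0.028 m).
It fails at once if a length mark is pushed along its rail (over 4 mm) (distance of any of mark_a_tip, mark_b_tip from where it was at the start of the episode above 0.004 m).
It fails at once if a loose bystander is moved more than 30 mm (distance of any of bolt_m12, nut_m16, steel_offcut from where it was at the start of the episode above 0.03 m).
It also fails if it takes over 48 s, if anything falls off the work surface, if the arm or the gripper's body presses on something with over 40 N, if the wrist force passes 120 N, or if a joint passes its speed limit or range.

ROBOT

A 7-joint arm with a two-finger parallel gripper is mounted at the origin on a cart in front of the work surface, level with it; the furniture and walls round the work are solid. World frame = base frame: x ahead of the robot, y to its left, z up, the work surface at z = 0. Lengths are in m, angles in rad, forces in N, time in s.
With the tool pointing down it reaches from about 0.425 to 0.825 m from the base axis. Payload 3.6 kg.
Tool frame: the origin (TCP) lies on the centre line of the jaws, within the pads' length; the fingertips stand 17 mm ahead of it and the grasp point (between the pads) lies 2 mm behind it; z points along the fingers, y is the line along which they close (so a half turn about z gives the same grasp; the last joint's range is limited). The gripper opens to 93 mm and grips with 3 to 60 N. Pads are 15 mm wide; open, the fingers measure 128 mm over their backs; the gripper's body (75 mm by 188 mm) begins 65 mm behind the grasp point.
Start: joints at [1.24, 0.615, -0.013, 1.423, 0.008, 1.103, -0.04], TCP at [0.195, -0.62, 0.236] pointing down, gripper open.
Joint ranges: [-3.12, 3.12], [-0.3, 2.06], [-1.34, 1.32], [0.26, 2.42], [-1.36, 4.5], [0.01, 1.98], [-2.84, 2.84]. Speed limits (rad/s): [2.79, 2.79, 3.14, 3.14, 3.14, 3.14, 3.14].

INTERFACE

Orientations are given as a unit quaternion [x, y, z, w].
In Python, from bench import state, capture, hand_in gives the robot as it stands.
- The arm moves only by the shell command python3 -m handwheel 'ROWS' [FORCE]. ROWS is JSON, a list of rows, each an object with "slide": the shift along the tool's x, y, z in mm, a list of three; "angular": the turn, a rotation vector about the tool's x, y, z in rad, a list of three; "claw": the closure, from 0 (fully open) to 1 (shut). A call has 1 to 8 rows; each row shifts and turns the commanded pose from where the row before left it, along the tool's axes as they then stand; what a row does not reach is not made up. A row lasts 1/8 s, in which the tool goes at most 62.5 mm and 10.7 degrees, less where a joint would pass 70% of its speed; a pose out of reach is approached as far as the arm can. A call is refused whole if a number of a shift passes 62.5 or a number of a turn 0.188, either way. A call with a gripper value outside its range is refused whole. The fingers move at their own pace and stop on an object; FORCE is the grip in N (left out, the last holds). Time passes only in rows, so rows that do not move let the fingers close. It gives the time, the measured TCP pose, the force, the opening and the grip force at its end, in the units of the state.
- state(): the state, without advancing time (a new reading comes with each control period).
- capture(name): name is "scene" or "top"; returns a dict with "pixels" (480x640x3 uint8, blue, green, red), "camera_matrix" (3x3 intrinsics, pixels), "k1" (the pictures are not rectified: a ray, as slopes to the right and down, at radius r is drawn at 1 + k1 r^2 times it, then the intrinsics apply), "pose" (4x4, takes a point from camera to world coordinates). Camera axes: x right, y down, z forward; pixel columns grow to the right and rows downward; lengths in m; the calibration is good to about 2 mm. A picture is of the moment at which its call begins. There is no depth.
- hand_in(): hands the job in; it is judged then, once.
The state is a dict: "t": time; "joint_pos": joint angles; "joint_velocities": joint speeds; "joint_torque": joint torques, N m; "position": TCP position; "tcp_rot": TCP orientation; "force": force on the tool from outside, world axes, zero at the start; "moment": the same for the moment, N m; "opening": opening from 0.0 (shut) to 1.0 (fully open); "grasp_force": force on a finger pad.
Only numpy, scipy, OpenCV 4.12 (cv2) and the standard library are available. Lean on these libraries where they do the work, as an engineer would, in place of code of your own. Each camera call takes 0.05 s, during which the arm holds its last target. There are 200 camera calls.

## Working session

There is one attempt and no reset: what is moved stays moved. The work goes in short steps, Python scripts to look and compute and a shell command to move; the robot and the scene stay as the last step left them, time stands still between calls to the robot, and variables do not carry over. Pictures are saved under pics/ and viewed, at most 10 in all, crops included, and the job is handed in when it is done.

```bash
mkdir -p pics; cat > h.py <<'E'
import numpy as np, cv2
from bench import state, capture
def snap(cam,fn):
    c=capture(cam); cv2.imwrite('pics/'+fn,c['pixels'])
    np.savez('pics/'+fn+'.npz',K=c['camera_matrix'],k1=c['k1'],T=c['pose'])
    return c
def load(fn): return np.load('pics/'+fn+'.npz')
def ray(fn,uv):
    d=load(fn);K=d['K'];k1=float(d['k1'])
    D=np.array([k1,0,0,0,0.])
    p=cv2.undistortPoints(np.array([[uv]],float),K,D)[0,0]
    T=d['T'];v=T[:3,:3]@np.array([p[0],p[1],1]);return T[:3,3],v/np.linalg.norm(v)
def atz(fn,uv,z):
    o,v=ray(fn,uv);return o+v*(z-o[2])/v[2]
def tri(a,b):
    (o1,v1),(o2,v2)=ray(*a),ray(*b)
    A=np.stack([v1,-v2],1);s=np.linalg.lstsq(A,o2-o1,rcond=None)[0]
    p,q=o1+s[0]*v1,o2+s[1]*v2;return (p+q)/2,np.linalg.norm(p-q)
def proj(fn,P):
    d=load(fn);T=d['T'];c=(np.asarray(P)-T[:3,3])@T[:3,:3]
    return cv2.projectPoints(c.reshape(-1,1,3),np.zeros(3),np.zeros(3),d['K'],np.array([float(d['k1']),0,0,0,0.]))[0][:,0]
E
python3 - <<'E'
from h import *
for n in('scene','top'):
    c=snap(n,n+'1.png');print(n,c['pose'].round(3).tolist(),c['camera_matrix'].round(1).tolist(),c['k1'])
s=state();print(s['position'],s['tcp_rot'],s['opening'],s['force'])
E
```

```text
scene [[-0.534, -0.601, 0.595, -0.005], [-0.846, 0.367, -0.387, 0.122], [0.014, -0.71, -0.704, 0.674], [0.0, 0.0, 0.0, 1.0]] [[559.5, 0.0, 325.7], [0.0, 559.5, 231.3], [0.0, 0.0, 1.0]] 0.061796624968406794
top [[0.001, -0.998, 0.06, 0.443], [-1.0, -0.002, -0.008, -0.201], [0.008, -0.06, -0.998, 1.033], [0.0, 0.0, 0.0, 1.0]] [[540.1, 0.0, 317.5], [0.0, 540.1, 239.9], [0.0, 0.0, 1.0]] -0.09038634445968448
[ 0.19491747 -0.61938273  0.23460788] [ 9.88401315e-01  1.51860174e-01 -1.68831211e-04 -1.14000137e-03] 0.9987922899242027 [ 0.66245416 -0.15598319  0.16799024]
```

View pics/scene1.png

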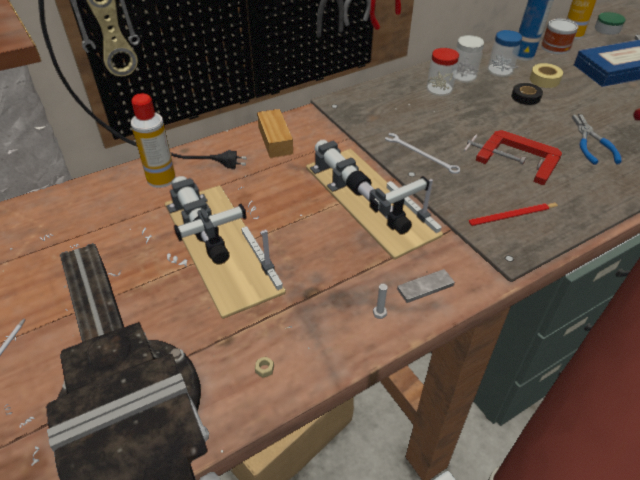

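View pics/top1.png

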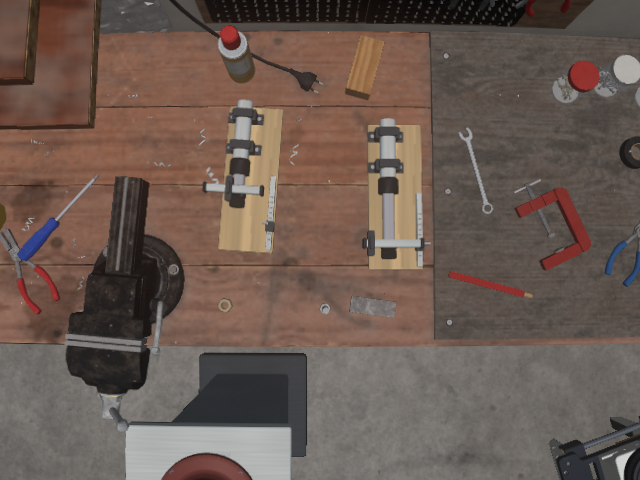

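The open leg is the left one: its crossbar is at about (233,188) in top and (210,220) in scene, with its mark near (270,226) and (265,250). The finished leg is on the right, with its bar at (395,243) in top. I'll zoom in on both views of the open leg.

```bash
python3 - <<'E'
import cv2,numpy as np
a=cv2.imread('pics/top1.png')[165:255,190:290];b=cv2.imread('pics/scene1.png')[190:295,165:290]
a=cv2.resize(a,(400,360),interpolation=cv2.INTER_CUBIC)   # x4
b=cv2.resize(b,(400,336),interpolation=cv2.INTER_CUBIC)   # x3.2
o=np.zeros((360,800,3),np.uint8);o[:,:400]=a;o[:336,400:]=b
cv2.imwrite('pics/crop1.png',o)
E
```

```text
(no output)
```

View pics/crop1.png

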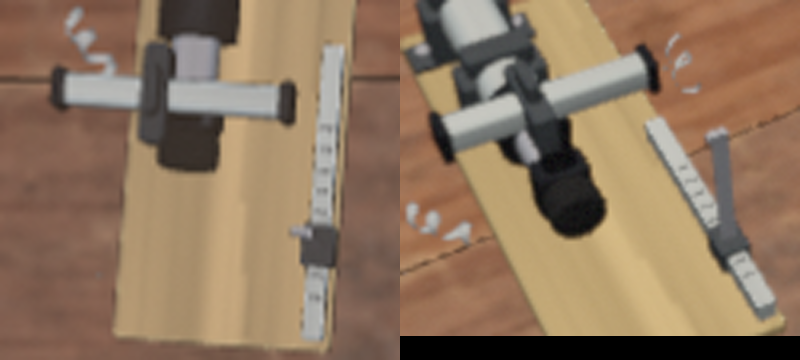

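```bash
python3 - <<'E'
from h import *
t,s='top1.png','scene1.png'
pts=dict(L=((204.75,186.75),(177.8,232.8)),R=((262,190.75),(243.4,211.3)),tip=((263.5,222.75),(264,231.25)))
P={}
for k,(a,b) in pts.items():
    P[k],e=tri((t,a),(s,b));print(k,P[k].round(4),round(e,4))
d=P['L']-P['R'];print('yaw bar',np.arctan2(-d[0],d[1]),np.linalg.norm(d))
c=[atz(t,p,0.01) for p in((218.25,248.75),(272.5,252.5),(283,110),(232,107))]
for p in c:print(p.round(4))
for a,b in((0,3),(1,2)):
    v=c[b]-c[a];print('yaw',np.arctan2(v[1],v[0]),np.linalg.norm(v))
E
```

```text
L [ 0.592  -0.0109  0.0967] 0.0004
R [ 0.5848 -0.1117  0.0963] 0.001
tip [ 0.5278 -0.1159  0.1   ] 0.0029
yaw bar -0.07114789415689454 0.10105841083399084
[ 0.4872 -0.0207  0.01  ]
[ 0.4803 -0.1239  0.01  ]
[ 0.756 -0.142  0.01 ]
[ 0.762 -0.043  0.01 ]
yaw -0.08092732802738355 0.2757865255579337
yaw -0.0656100179593778 0.27627311802185217
```

```bash
cat > plan.py <<'E'
from h import *
from scipy.spatial.transform import Rotation as R
def plan(target,yaw,n):  # rows in tool axes; yaw = world angle of tool y (mod pi chosen by caller)
    s=state();p=np.array(s['position']);M=R.from_quat(s['tcp_rot']).as_matrix()
    want=np.array([[-np.sin(yaw),np.cos(yaw),0],[np.cos(yaw),np.sin(yaw),0],[0,0,-1]]).T
    rv=R.from_matrix(M.T@want).as_rotvec()/n
    d=(np.array(target)-p)/n
    for i in range(n):
        print((M.T@d*1000).round(1).tolist(),rv.round(4).tolist());M=M@R.from_rotvec(rv).as_matrix()
E
python3 -c "
from plan import *
plan((.587,-.079,.2),-.07,12)"
```

```text
[44.7, -33.1, 3.0] [-0.0002, -0.0001, -0.0997]
[47.8, -28.5, 3.0] [-0.0002, -0.0001, -0.0997]
[50.4, -23.6, 2.9] [-0.0002, -0.0001, -0.0997]
[52.5, -18.5, 2.9] [-0.0002, -0.0001, -0.0997]
[54.0, -13.2, 2.9] [-0.0002, -0.0001, -0.0997]
[55.1, -7.8, 2.9] [-0.0002, -0.0001, -0.0997]
[55.6, -2.2, 2.9] [-0.0002, -0.0001, -0.0997]
[55.5, 3.3, 2.9] [-0.0002, -0.0001, -0.0997]
[54.9, 8.8, 2.9] [-0.0002, -0.0001, -0.0997]
[53.8, 14.2, 2.9] [-0.0002, -0.0001, -0.0997]
[52.1, 19.5, 2.9] [-0.0002, -0.0001, -0.0997]
[49.9, 24.6, 2.9] [-0.0002, -0.0001, -0.0997]
```

```bash
python3 -m handwheel '[{"slide":[44.7,-33,3],"angular":[0,0,-0.1],"claw":0},{"slide":[47.8,-28.5,3],"angular":[0,0,-0.1],"claw":0},{"slide":[50.4,-23.6,3],"angular":[0,0,-0.1],"claw":0},{"slide":[52.5,-18.5,3],"angular":[0,0,-0.1],"claw":0},{"slide":[54,-13,3],"angular":[0,0,-0.1],"claw":0},{"slide":[55,-7.8,3],"angular":[0,0,-0.1],"claw":0},{"slide":[55.6,-2,3],"angular":[0,0,-0.1],"claw":0},{"slide":[55.5,3.3,3],"angular":[0,0,-0.1],"claw":0}]' 15
python3 -c "
from plan import *
plan((.587,-.079,.2),-.07,4)"
```

```text
t: 1.1
position: [0.4571, -0.2585, 0.2114]
tcp_rot: [0.85, 0.526, -0.0, -0.0]
force: [1.2, 0.1, -0.6]
opening: 0.999
grasp_force: 0.0
[54.7, 9.0, 2.8] [-0.0001, -0.0, -0.0982]
[53.5, 14.3, 2.8] [-0.0001, -0.0, -0.0982]
[51.8, 19.5, 2.8] [-0.0001, -0.0, -0.0982]
[49.7, 24.5, 2.8] [-0.0001, -0.0, -0.0982]
```

```bash
python3 -m handwheel '[{"slide":[54.7,9,3],"angular":[0,0,-0.098],"claw":0},{"slide":[53.5,14.3,3],"angular":[0,0,-0.098],"claw":0},{"slide":[51.8,19.5,3],"angular":[0,0,-0.098],"claw":0},{"slide":[49.7,24.5,3],"angular":[0,0,-0.098],"claw":0},{"slide":[0,0,0],"angular":[0,0,0],"claw":0.3}]' 15
python3 - <<'E'
from plan import *
plan((.587,-.079,.104),-.07,2)
snap('top','top2.png');snap('scene','scene2.png')
a=cv2.imread('pics/top2.png')[130:280,170:310];b=cv2.imread('pics/scene2.png')[130:310,120:300]
o=np.hstack([cv2.resize(a,(400,429)),cv2.resize(b,(400,400))[:400].copy() if 0 else cv2.resize(b,(400,429))]);cv2.imwrite('pics/c2.png',o)
E
```

```text
t: 1.72
position: [0.5885, -0.0745, 0.1991]
tcp_rot: [0.73, 0.684, 0.002, -0.002]
force: [-0.6, 0.1, -0.1]
opening: 0.936
grasp_force: 0.0
[-2.5, -0.6, 47.5] [0.0001, -0.0024, 0.0027]
[-2.4, -0.6, 47.5] [0.0001, -0.0024, 0.0027]
```

View pics/c2.png

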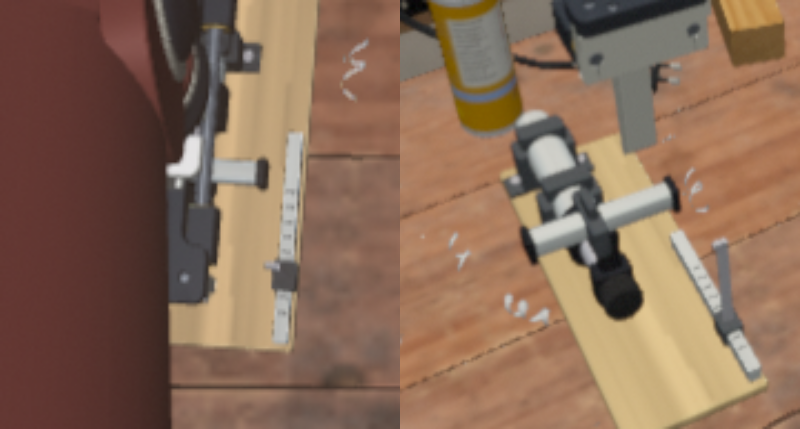

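```bash
python3 - <<'E'
from h import *
P=[(.5885,-.0745,.182),(.63,-.077,.182),(.545,-.072,.182)]
print(proj('scene2.png',P).round(0).tolist(), ((proj('scene2.png',P)-[120,130])*[2.22,2.38]+[400,0]).round(0).tolist())
s=state();print(s['position'],s['opening'])
E
```

```text
[[212.0, 174.0], [201.0, 157.0], [224.0, 192.0]] [[604.0, 104.0], [581.0, 65.0], [630.0, 147.0]]
[ 0.58636813 -0.08095108  0.19894514] 0.8553774111183181
```

View pics/scene2.png

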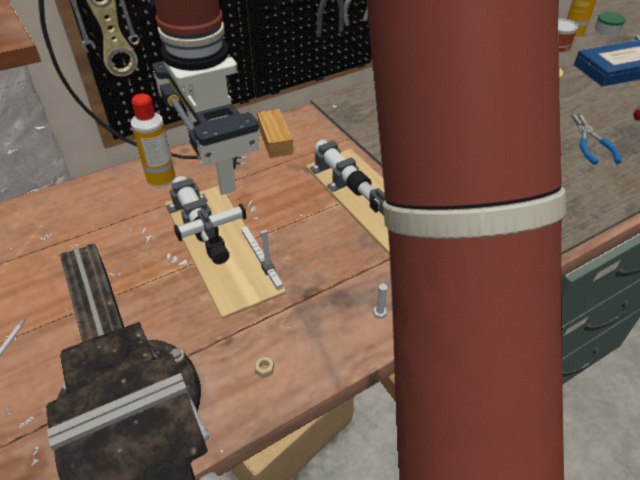

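The visible finger is at scene (228,190), where the projection of the near finger puts it. The tool stands over the -y half of the bar, so I'll descend.

```bash
python3 -m handwheel '[{"slide":[0,0,32],"angular":[0,0,0],"claw":0.3},{"slide":[0,0,32],"angular":[0,0,0],"claw":0.3},{"slide":[0,0,30],"angular":[0,0,0],"claw":0.3},{"slide":[0,0,0],"angular":[0,0,0],"claw":0.3},{"slide":[0,0,0],"angular":[0,0,0],"claw":0.3}]' 15
python3 - <<'E'
from plan import *
plan((.587,-.079,.103),-.07,1)
snap('scene','scene3.png')
b=cv2.imread('pics/scene3.png')[140:300,140:300]
cv2.imwrite('pics/c3.png',cv2.resize(b,(600,600),interpolation=cv2.INTER_CUBIC))
print(proj('scene3.png',[state()['position']]))
E
```

```text
t: 2.45
position: [0.5873, -0.0822, 0.1068]
tcp_rot: [0.733, 0.68, 0.0, 0.001]
force: [1.0, 0.5, -1.1]
opening: 0.703
grasp_force: 0.0
[3.2, -0.5, 3.8] [0.0016, 0.0007, -0.006]
[[223.28589395 211.87456122]]
```

View pics/c3.png

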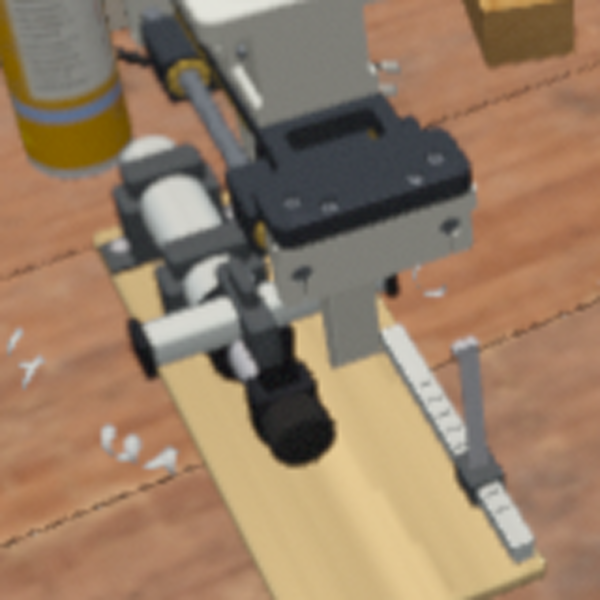

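The near finger at crop (355,330) stands in front of the bar on its -y half, clear of the lever at (255,310). I'll lower 3 mm and pinch.

```bash
python3 -m handwheel '[{"slide":[2,0,3],"angular":[0,0,0],"claw":1},{"slide":[0,0,0],"angular":[0,0,0],"claw":1},{"slide":[0,0,0],"angular":[0,0,0],"claw":1},{"slide":[0,0,0],"angular":[0,0,0],"claw":1},{"slide":[0,0,0],"angular":[0,0,0],"claw":1},{"slide":[0,0,0],"angular":[0,0,0],"claw":1},{"slide":[0,0,0],"angular":[0,0,0],"claw":1}]' 25
```

```text
t: 3.38
position: [0.5888, -0.079, 0.1028]
tcp_rot: [0.733, 0.681, 0.001, 0.001]
force: [4.4, -1.0, -3.9]
opening: 0.146
grasp_force: 25.0
```

```bash
python3 -m handwheel '[{"slide":[0,-10,0],"angular":[0,0,0],"claw":1},{"slide":[0,-14,0],"angular":[0,0,0],"claw":1},{"slide":[0,-14,0],"angular":[0,0,0],"claw":1},{"slide":[0,-12,0],"angular":[0,0,0],"claw":1},{"slide":[0,-4,0],"angular":[0,0,0],"claw":1},{"slide":[0,0,0],"angular":[0,0,0],"claw":1}]' 25
python3 - <<'E'
from plan import *
s=state();print(s['position'],s['force'],s['opening'])
snap('scene','scene4.png');snap('top','top4.png')
b=cv2.imread('pics/scene4.png')[180:300,170:310];a=cv2.imread('pics/top4.png')[165:265,190:290]
o=np.zeros((400,800,3),np.uint8);o[:343,:400]=cv2.resize(b,(400,343),interpolation=cv2.INTER_CUBIC);o[:,400:]=cv2.resize(a,(400,400),interpolation=cv2.INTER_CUBIC)
cv2.imwrite('pics/c4.png',o)
E
```

```text
t: 4.12
position: [0.5351, -0.0755, 0.1028]
tcp_rot: [0.733, 0.68, 0.002, 0.002]
force: [5.1, -1.4, -4.8]
opening: 0.15
grasp_force: 25.0
[ 0.53511309 -0.07545526  0.1028018 ] [ 5.08856492 -1.44740371 -4.84288354] 0.15014974608861745
```

View pics/c4.png

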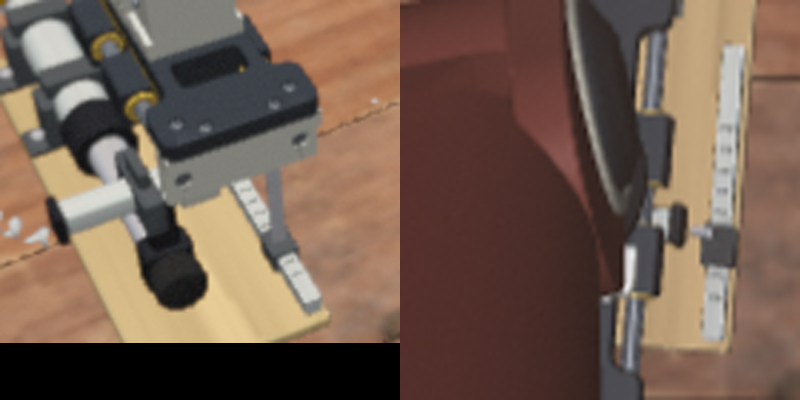

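The end cap sits at crop (678,225) and the blade tip at (695,231), so about 2–2.5 mm remain, which agrees with the first triangulation. I'll finish the draw, hold, and start sliding with a lighter grip.

```bash
python3 -m handwheel '[{"slide":[0,-2.5,0],"angular":[0,0,0],"claw":1},{"slide":[0,0,0],"angular":[0,0,0],"claw":1},{"slide":[0,0,0],"angular":[0,0,0],"claw":1},{"slide":[0,0,0],"angular":[0,0,0],"claw":1},{"slide":[0,0,0],"angular":[0,0,0],"claw":1}]' 25; python3 -m handwheel '[{"slide":[0,0,0],"angular":[0,0,0],"claw":1},{"slide":[4,0,0],"angular":[0,0,0],"claw":1},{"slide":[4,0,0],"angular":[0,0,0],"claw":1},{"slide":[0,0,0],"angular":[0,0,0],"claw":1}]' 12
```

```text
t: 4.85
position: [0.5332, -0.0753, 0.1028]
tcp_rot: [0.733, 0.68, 0.002, 0.002]
force: [6.0, -1.2, -6.7]
opening: 0.148
grasp_force: 25.0
t: 5.35
position: [0.5332, -0.0748, 0.1028]
tcp_rot: [0.735, 0.679, -0.002, 0.005]
force: [6.4, -11.7, -4.9]
opening: 0.15
grasp_force: 12.0
```

```bash
python3 -m handwheel '[{"slide":[0,0,0],"angular":[0,0,0],"claw":1},{"slide":[3,0,0],"angular":[0,0,0],"claw":1},{"slide":[3,0,0],"angular":[0,0,0],"claw":1},{"slide":[0,0,0],"angular":[0,0,0],"claw":1}]' 5
```

```text
t: 5.85
position: [0.5339, -0.0654, 0.1034]
tcp_rot: [0.734, 0.679, -0.0, 0.004]
force: [5.1, -6.4, -0.8]
opening: 0.151
grasp_force: 5.0
```

```bash
python3 -m handwheel '[{"slide":[5,0,0],"angular":[0,0,0],"claw":1},{"slide":[5,0,0],"angular":[0,0,0],"claw":1},{"slide":[5,0,0],"angular":[0,0,0],"claw":1},{"slide":[5,0,0],"angular":[0,0,0],"claw":1},{"slide":[0,0,0],"angular":[0,0,0],"claw":1}]' 5
```

```text
t: 6.48
position: [0.5352, -0.0468, 0.1034]
tcp_rot: [0.734, 0.679, -0.001, 0.004]
force: [4.8, -8.5, -1.2]
opening: 0.149
grasp_force: 5.9
```

```bash
python3 -m handwheel '[{"slide":[5,0,0],"angular":[0,0,0],"claw":1},{"slide":[5,0,0],"angular":[0,0,0],"claw":1},{"slide":[4,0,0],"angular":[0,0,0],"claw":1},{"slide":[0,0,0],"angular":[0,0,0],"claw":1}]' 5; python3 -m handwheel '[{"slide":[3,0,0],"angular":[0,0,0],"claw":1},{"slide":[3,0,0],"angular":[0,0,0],"claw":1},{"slide":[0,0,0],"angular":[0,0,0],"claw":1}]' 5
```

```text
t: 6.98
position: [0.5361, -0.0335, 0.1034]
tcp_rot: [0.734, 0.679, -0.002, 0.004]
force: [4.8, -9.3, 0.5]
opening: 0.154
grasp_force: 8.3
t: 7.35
position: [0.5361, -0.0332, 0.1034]
tcp_rot: [0.735, 0.678, -0.005, 0.007]
force: [3.4, -17.3, 0.3]
opening: 0.154
grasp_force: 11.7
```

It has stopped against something, and the lateral force has risen to 17 N, which fits the end stop. I'll firm up the grip and look.

```bash
python3 -m handwheel '[{"slide":[0,0,0],"angular":[0,0,0],"claw":1},{"slide":[0,0,0],"angular":[0,0,0],"claw":1},{"slide":[0,0,0],"angular":[0,0,0],"claw":1}]' 30
python3 - <<'E'
from plan import *
snap('scene','scene5.png');snap('top','top5.png')
b=cv2.imread('pics/scene5.png')[180:300,170:310];a=cv2.imread('pics/top5.png')[165:265,190:290]
o=np.zeros((400,800,3),np.uint8);o[:343,:400]=cv2.resize(b,(400,343),interpolation=cv2.INTER_CUBIC);o[:,400:]=cv2.resize(a,(400,400),interpolation=cv2.INTER_CUBIC)
cv2.imwrite('pics/c5.png',o)
E
```

```text
t: 7.72
position: [0.5362, -0.0333, 0.1034]
tcp_rot: [0.735, 0.678, -0.005, 0.007]
force: [4.7, -17.2, 0.4]
opening: 0.148
grasp_force: 32.1
```

View pics/c5.png

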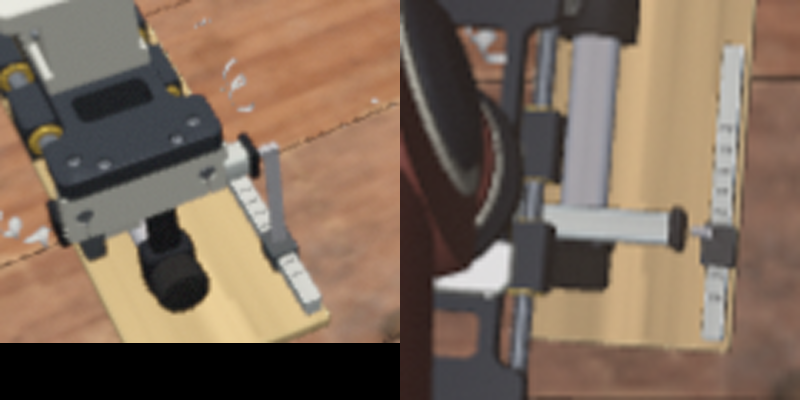

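```bash
python3 - <<'E'
from h import *
e=atz('top5.png',(260.8,222.4),.103);x=np.array([.9975,-.0715,0]);y=np.array([.0715,.9975,0]);z=np.array([0,0,1.])
c=e+52*y/1000;c[2]=.095;print(c)
for name,l in(('closed',39),('6 short',33)):
    P=[c+(l+dy)*y/1000-.022*x+dz*z for dy in(-6,6) for dz in(-.012,)]+[c+(l+6)*y/1000-.022*x+.012*z]
    print(name,((proj('scene5.png',P)-[170,180])*2.857).round(0).tolist())
tip=atz('top5.png',(263.5,222.75),.1);print('dx',(c-tip)@x,'grip y',(np.array([.5362,-.0333,.095])-c)@y)
E
```

```text
[ 0.53262502 -0.05844731  0.095     ]
closed [[114.0, 259.0], [90.0, 267.0], [83.0, 234.0]]
6 short [[126.0, 254.0], [102.0, 263.0], [95.0, 230.0]]
dx 1.0567133182829737e-05 grip y 0.025340050312808896
```

The bar's line points at the blade tip (offset about 0 mm). The lever's lower edge at crop (85–107, 255) matches the closed projection, and the grip is 25.3 mm along the bar against 25.5 mm expected. I'm handing in.

```bash
python3 -c "
from bench import *
s=state();print(s['grasp_force'],s['position']);print(hand_in())"
```

```text
32.13495576646892 [ 0.53615377 -0.03325844  0.10339158]
the job is handed in; nothing more can be done
None
```

I handed the job in with the open leg drawn out to its mark (measured offset about 0 mm), its cam lever pushed to the end stop, and the crossbar pinched at about 32 N; no verdict came back.

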